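Open the pressure cooker

TASK

Open the pressure cooker: pinch both release tabs on the lid's knob fully in and, keeping them pinched, turn the knob anticlockwise right up to its open stop, where the tabs spring out again once let go. Then lift the lid straight off and set it down gently, right way up, in the middle of the free seagrass mat. Go by feel: the cooker must not slide, twist or lift on the hob's glass (no forcing the knob past its stop), the plastic tabs must not be crushed, and the things around are left alone.

Things in the scene. Friction and masses are not known exactly. Their poses are not given: they have to be found in the camera images.
- cooker: pot of the pressure cooker: steel, 183 mm across, 108 mm high, two black loop handles standing out 143 mm from its axis along its own +y and -y. Origin: centre of its underside, z up. It stands loose on the hob's glass, weighs about 2.8 kg with the lid and slides easily, scratching the glass: about 6 N sideways or 0.5 Nm of twist about z starts it
- side_handle_1 (a point): middle of the cooker's handle on its +y side, 136 mm from its axis and 87 mm above its origin
- side_handle_2 (a point): middle of the cooker's handle on its -y side, 136 mm from its axis and 87 mm above its origin
- lid: steel lid, 201 mm across, about 0.5 kg. Origin: centre of the underside of its plug (178 mm across, 14 mm deep, 0.5 mm play in the pot's mouth): 94 mm above the cooker's origin when shut, axes alike. Forks on its y edges key it to the pot. Jaws on its x sides grip under the rim until the knob is open. Set down, it rests on the plug. A valve 72 mm off the axis is 39 mm above the origin
- lid_knob (a joint): angle of the knob, rad: 0 shut and locked, growing anticlockwise from above up to a hard stop, which differs from lid to lid, between 0.9 and 1.4, to be felt: turning takes about 0.2 Nm, at the stop it rises at once. Only within 0.06 rad of the stop do the released tabs spring out and lock the knob open; let go earlier, they stay in and the knob still turns. Jaws clear the rim above 0.8
- knob_grip (a point): point on the knob's axis at mid-height of the tabs, 55 mm above the lid's origin; it turns with the knob, its y axis is the line through both tabs, z up. The knob is a black block 34 mm wide across that line and 39 mm long along it; its flat top is 18 mm above this point; the top of the black collar round its foot (69 mm across) is 12.5 mm below it
- tab_1: grey ribbed release tab in one end of the knob, 20 mm wide, 22 mm high. Origin: centre of its outer face, y axis outward. The outer faces of the two tabs are 52 mm apart when out, 40 mm when both are fully in (6 mm each, about 10 N each). The knob turns only with both more than 4.2 mm in. The plastic bears 60 N. The lid can be carried by the pinched tabs
- tab_2: the same tab in the other end of the knob, facing the other way
- lid_mat: round coiled seagrass mat, 199 mm across, 12 mm thick, lying alone and fixed on the wooden worktop right of the hob, nearer the robot than the mats under the wine bottles. A wall cabinet hangs over the worktop from about x = 0.55 back, 0.45 m up, so lid and wrist must come across in front of it. Origin: centre of its underside, at z = -0.006; its top is at z = 0.006
- spice_jar: glass spice jar with a red cap, 45 mm across, 106 mm high, at the right edge of the hob behind the cooker; a bystander. Origin: centre of its underside
- oil_bottle: oil bottle, 60 mm wide, 271 mm high, on the worktop at the back; a bystander. Origin: centre of its underside
- white_mug: small white ribbed mug, 63 x 87 mm, 52 mm high, on the hob left of the cooker; a bystander. Origin: centre of its underside

How it is judged:
By the outcome, as a careful person would: the job done as asked, in the order asked, and still so for the second after the job is handed in, with the robot touching nothing.
It also fails if it takes over 72 s, if anything falls off the work surface, if the arm or the gripper's body presses on something with over 40 N, if the wrist force passes 120 N, or if a joint passes its speed limit or range.

ROBOT

A 6-joint arm with a two-finger parallel gripper is mounted at the origin on a cart in front of the work surface, level with it; the furniture and walls round the work are solid. World frame = base frame: x ahead of the robot, y to its left, z up, the work surface at z = 0. Lengths are in m, angles in rad, forces in N, time in s.
With the tool pointing down it reaches from about 0.3 to 0.75 m from the base axis. Payload 8.5 kg.
Tool frame: the origin (TCP) lies at the very end of the fingers, on their centre line; the grasp point (between the pads) lies 19 mm behind it; z points along the fingers, y is the line along which they close (so a half turn about z gives the same grasp; the last joint's range is limited). The gripper opens to 85 mm and grips with 20 to 120 N. Pads are 22 mm wide; open, the fingers measure 114 mm over their backs; the gripper's body (76 mm by 85 mm) begins 54 mm behind the grasp point. The pads swing forward as they close: fully open they stand 13 mm farther back than shut.
Start: joints at [1.026, 0.381, 1.297, -0, 1.464, -0.215], TCP at [0.178, 0.52, 0.191] pointing down, gripper open.
Joint ranges: [-3.11, 3.11], [-0.89, 2.33], [0.22, 2.48], [-1.42, 4.56], [0.17, 2.85], [-2.88, 2.88]. Speed limits (rad/s): [2.39, 2.39, 3.14, 3.14, 3.14, 3.14].

INTERFACE

Orientations are given as a rotation vector (axis times angle).
In Python, from cell import bot gives the robot as it stands.
- The arm moves only by the tool servo_tool, never from a script. Its argument "steps" is a list of rows, each a list of 6 numbers: the shift along the world's x, y, z in m, then the turn, a rotation vector about the world's x, y, z in rad. A call has exactly 5 rows; each row is the pose to reach, as a shift and turn from the pose commanded when the call began; what a row does not reach only later rows make up. A row lasts 1/8 s, in which the tool goes at most 62.5 mm and 10.7 degrees, less where a joint would pass 70% of its speed; a pose out of reach is approached as far as the arm can. A call with a gripper value outside its range is refused whole. "fingers" is the finger opening in m, from 0 to 0.0854, set as the call begins (left out, the last holds). The fingers move at their own pace and stop on an object; the grip force is fixed at half the most. Time passes only in rows, so rows that repeat a pose let the fingers close, or fill a call up. It gives the time, the measured TCP pose, the force, the opening and the grip force at its end, in the units of the state.
- bot.get_state(): the state, without advancing time (a new reading comes with each control period).
- bot.snapshot(name): name is "scene" or "top" or "wrist"; returns (picture, depth): 384x512x3 uint8, red, green, blue; 384x512 float32, m along the optical axis (not along the pixel's ray), 0 where there is no reading.
- bot.calibration(name): a dict with "fovy" (degrees; the focal length in pixels is half the picture's height over the tangent of half this angle, whatever the lens; pixels are square), "cx", "cy" (the principal point, pixels), "rvec" (rotation vector, rad) and "tvec" (3), from world to camera coordinates, as OpenCV has them. Camera axes: x right, y down, z forward; pixel columns grow to the right and rows downward; lengths in m; the calibration is good to about 2 mm. A picture is of the moment at which its call begins: read the wrist's pose just before it. calibration takes no time and is no camera call; for the wrist camera it gives the pose at the moment of the call.
- bot.sign_off(): hands the job in; it is judged then, once.
The state is a dict: "clock": time; "q": joint angles; "qvel": joint speeds; "tau": joint torques, N m; "tool_pos": TCP position; "eef_rot": TCP orientation; "force": force on the tool from outside, world axes, zero at the start; "wrist_torque": the same for the moment, N m; "opening": finger opening in m; "grasp_force": force on a finger pad.
Only numpy, scipy, OpenCV 4.12 (cv2) and the standard library are available. Lean on these libraries where they do the work, as an engineer would, in place of code of your own. Each camera call takes 0.05 s, during which the arm holds its last target. There are 200 camera calls.

## Working session

There is one attempt and no reset: what is moved stays moved. The work goes in short steps, Python scripts to look and compute and a tool call to move; the robot and the scene stay as the last step left them, time stands still between calls to the robot, and variables do not carry over. Pictures are saved under pics/ and viewed, at most 13 in all, crops included, and the job is handed in when it is done.

Besides the shell and the picture viewer there is one more tool, called as name(argument=value, ...), one argument or row to a line, values as JSON. servo_tool: Moves the arm, as the interface text tells. Its arguments: {"type":"object","properties":{"steps":{"type":"array","items":{"type":"array","items":{"type":"number"}}},"fingers":{"type":"number"}},"required":["steps"]}

```bash
mkdir -p pics; ls
cat > h.py <<'E'
import numpy as np,cv2
from cell import bot
def snap(n):
    c=bot.calibration(n); im,d=bot.snapshot(n); return c,im,d
def K(c,h=384):
    f=h/2/np.tan(np.radians(c["fovy"])/2); return f
def world(c,d,u=None,v=None):
    f=K(c); R=cv2.Rodrigues(np.array(c["rvec"],float))[0]; t=np.array(c["tvec"],float)
    if u is None: v,u=np.mgrid[0:384,0:512]
    p=np.stack([(u-c["cx"])/f*d,(v-c["cy"])/f*d,d+0*u],-1)
    return (p-t)@R
def ray(c,u,v,z):
    o=world(c,0.,np.array(0.),np.array(0.)); p=world(c,1.,np.array(float(u)),np.array(float(v)))
    return o+(p-o)*(z-o[2])/(p[2]-o[2])
E
python3 - <<'E'
from h import *
s=bot.get_state();print(s)
for n in("scene","top"):
    c,im,d=snap(n);print(n,c)
    np.savez(f"pics/{n}.npz",im=im,d=d,**{k:np.array(c[k]) for k in c})
    cv2.imwrite(f"pics/{n}.png",im[:,:,::-1])
a=cv2.imread("pics/scene.png");b=cv2.imread("pics/top.png")
E
```

```text
pics
{'clock': 0.0, 'q': array([ 1.02569831e+00,  3.81218110e-01,  1.29824074e+00, -1.78899904e-05,
        1.46358707e+00, -2.15291381e-01]), 'qvel': array([ 6.15509005e-04, -2.36268088e-06,  7.91634742e-04, -9.02759760e-04,
       -6.40326297e-04, -1.34801096e-04]), 'tau': array([-9.95733317e-04, -4.48457515e+01, -2.31281018e+01, -2.60815359e-04,
        4.78827264e-03,  1.37471193e-05]), 'tool_pos': array([0.17794646, 0.52006085, 0.19080669]), 'eef_rot': array([-5.15625382e-01, -3.09845862e+00,  2.12979213e-03]), 'force': array([0.51396451, 0.2349358 , 0.25489006]), 'wrist_torque': array([ 0.02059886,  0.02547072, -0.04081157]), 'grasp_force': 0.0, 'opening': 0.08563279550891559}
scene {'fovy': 43.89215760066782, 'cx': 246.55464007249913, 'cy': 192.6193476068222, 'rvec': array([ 0.66224531, -2.75066668,  0.99510387]), 'tvec': array([0.57445283, 0.22268719, 1.66705126])}
top {'fovy': 47.726068078472856, 'cx': 248.29804895840056, 'cy': 198.0520373160344, 'rvec': array([ 2.10032173, -2.14965544,  0.1339928 ]), 'tvec': array([0.12335474, 0.59952361, 1.37114977])}
```

View pics/top.png

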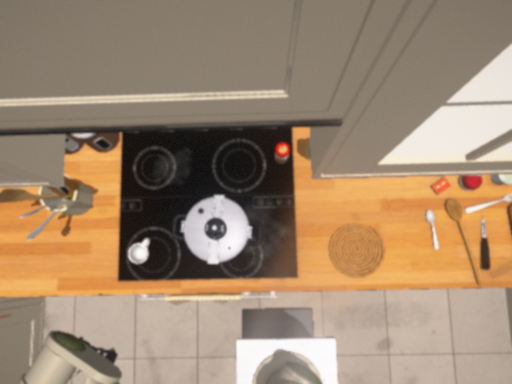

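View pics/scene.png

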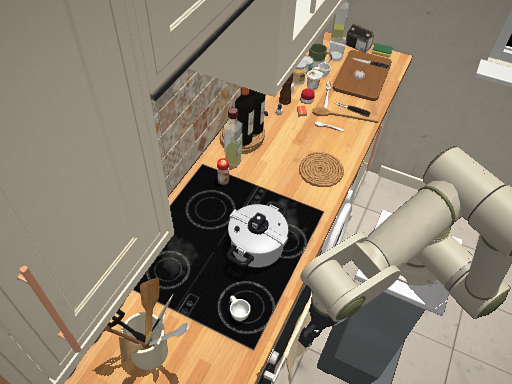

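The top view shows the lid and knob at about (216,229), the mat at (356,249), the mug at (139,251) and the jar at (282,150). In the scene view the knob is at (258,222) and the mat at (321,169).

Run:
```python
from h import *
z=np.load("pics/top.npz");c={k:z[k] for k in("cx","cy","fovy","rvec","tvec")};im=z["im"];d=z["d"]
P=world(c,d)
for u,v in[(216,229),(205,215),(356,249),(270,270),(139,251),(200,250),(240,180)]:print((u,v),P[v,u].round(3),im[v,u])
roi=np.zeros(d.shape,bool);roi[180:275,170:262]=1
H=P[...,2]
hob=np.median(H[170:190,225:255]);print("hob",hob)
m=roi&(H>hob+.085)&(d>0)
p=P[m][:,:2].astype(np.float32)
r=roi&(H>hob+.085)&(H<hob+.125)&(im.min(2)>120)
(cx,cy),R=cv2.minEnclosingCircle(P[r][:,:2].astype(np.float32));print("lid",cx,cy,R, np.percentile(H[r],[5,50,95]))
far=m&(np.hypot(P[...,0]-cx,P[...,1]-cy)>.11);print("handle",P[far][:,:3].round(3)[::6])
k=m&(H>hob+.15);print("knob top",P[k].mean(0),P[k].min(0),P[k].max(0),k.sum())
# mat
hsv=cv2.cvtColor(im,cv2.COLOR_RGB2HSV)
print(hsv[249,356],hsv[270,310])
q=(H>0.0025)&(H<.02);q[:, :320]=0;q[:,395:]=0;q[:215]=0;q[285:]=0
q=cv2.morphologyEx(q.astype(np.uint8),cv2.MORPH_OPEN,np.ones((3,3)))
cn=max(cv2.findContours(q,0,1)[0],key=cv2.contourArea)
print("mat ell",cv2.fitEllipse(cn)); e=cv2.fitEllipse(cn)[0];print(ray(c,*e,.006))
b=P[q>0];print(b.mean(0),b.min(0),b.max(0))
```

```text
(216, 229) [0.493 0.203 0.171] [132 129 133]
(205, 215) [0.541 0.242 0.123] [213 207 214]
(356, 249) [ 0.431 -0.241 -0.002] [192 131  75]
(270, 270) [0.368 0.044 0.005] [83 66 56]
(139, 251) [0.44  0.478 0.008] [253 251 250]
(200, 250) [0.434 0.259 0.119] [216 211 215]
(240, 180) [0.673 0.138 0.002] [41 39 38]
hob 0.001016479979239066
lid 0.4995003938674927 0.20980843901634216 0.10925116389989853 [0.11172095 0.11931736 0.12511313]
handle [[0.55  0.333 0.09 ]
 [0.547 0.339 0.09 ]
 [0.547 0.32  0.089]
 [0.543 0.335 0.095]
 [0.543 0.316 0.091]
 [0.54  0.329 0.093]
 [0.537 0.344 0.097]
 [0.538 0.327 0.087]
 [0.534 0.341 0.094]
 [0.53  0.34  0.098]
 [0.525 0.092 0.089]
 [0.528 0.336 0.09 ]
 [0.522 0.085 0.092]
 [0.524 0.341 0.094]
 [0.519 0.092 0.093]
 [0.518 0.073 0.094]
 [0.516 0.095 0.09 ]
 [0.515 0.076 0.092]
 [0.518 0.338 0.094]
 [0.512 0.079 0.095]
 [0.515 0.344 0.097]
 [0.509 0.07  0.095]
 [0.505 0.079 0.099]
 [0.508 0.343 0.099]
 [0.502 0.07  0.098]
 [0.5   0.08  0.091]
 [0.502 0.343 0.098]
 [0.496 0.07  0.1  ]
 [0.493 0.077 0.096]
 [0.496 0.341 0.094]
 [0.493 0.35  0.096]
 [0.486
[... 225 characters left out ...]
[0.474 0.32  0.09 ]
 [0.471 0.339 0.087]
 [0.471 0.32  0.088]
 [0.468 0.326 0.089]
 [0.462 0.074 0.091]
 [0.459 0.071 0.09 ]
 [0.456 0.09  0.093]
 [0.455 0.071 0.098]
 [0.453 0.093 0.094]
 [0.453 0.075 0.093]
 [0.45  0.093 0.092]
 [0.447 0.112 0.089]
 [0.447 0.093 0.094]
 [0.444 0.1   0.088]]
knob top [0.49608462 0.20856089 0.16680243] [0.47837993 0.1831635  0.15178606] [0.51455113 0.23439034 0.17538884] 185
[ 14 155 192] [ 15 155 233]
mat ell ((365.2298889160156, 250.2040557861328), (11.231270790100098, 17.79768180847168), 82.22928619384766)
[ 0.42595301 -0.26949719  0.006     ]
[ 0.42566167 -0.24627877  0.00601424] [ 0.34673373 -0.32295144  0.00251384] [ 0.51351625 -0.15167246  0.01372969]
```

servo_tool(
  steps=[
    [0.02,-0.03,0.04,0,0,0.05],
    [0.06,-0.07,0.07,0,0,0.1],
    [0.1,-0.11,0.08,0,0,0.15],
    [0.14,-0.15,0.08,0,0,0.2],
    [0.18,-0.19,0.08,0,0,0.23],
  ],
)

```text
clock: 0.72
tool_pos: [0.359, 0.3289, 0.2713]
eef_rot: [-0.155, -3.138, 0.0]
force: [0.3, 0.5, -0.1]
opening: 0.0854
grasp_force: 0.0
```

servo_tool(
  steps=[
    [0.03,-0.04,0,0,0,0],
    [0.06,-0.08,0,0,0,0],
    [0.08,-0.11,0,0,0,0],
    [0.09,-0.12,0,0,0,0],
    [0.09,-0.12,0,0,0,0],
  ],
)

```text
clock: 1.35
tool_pos: [0.4482, 0.2104, 0.2711]
eef_rot: [-0.158, -3.137, -0.0]
force: [-0.8, 0.4, -0.2]
opening: 0.0855
grasp_force: 0.0
```

Run:
```python
from h import *
c,im,d=snap("wrist");s=bot.get_state();print(s["tool_pos"],s["eef_rot"],s["q"],s["force"],c)
np.savez("pics/w1.npz",im=im,d=d,**{k:np.array(c[k]) for k in c});cv2.imwrite("pics/w1.png",im[:,:,::-1])
```

```text
[0.44775405 0.21090993 0.27126766] [-1.56398425e-01 -3.13711203e+00 -2.99890650e-04] [ 2.00317695e-01  2.34962900e-01  1.28143614e+00  3.30179403e-04
  1.62571262e+00 -1.27083454e+00] [-0.13754129  0.03171821  0.12824113] {'fovy': 70.5936882663061, 'cx': 254.40921124701435, 'cy': 189.55650425493312, 'rvec': array([-2.17138362, -1.96086739, -0.27048393]), 'tvec': array([-0.255459  , -0.46607662,  0.34056399])}
```

View pics/w1.png

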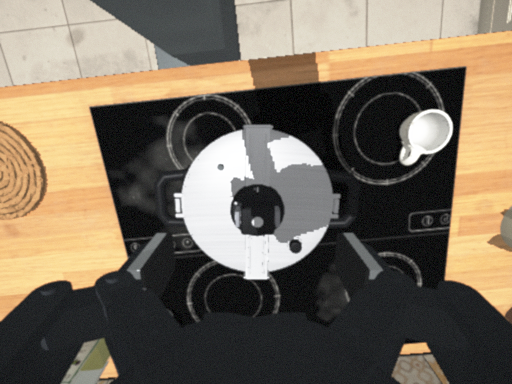

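The wrist view shows the lid centred near (257,200), the knob near (257,211) and the mat at the left edge. I'll enlarge the knob.

Run:
```python
from h import *
z=np.load("pics/w1.npz");c={k:z[k] for k in("cx","cy","fovy","rvec","tvec")};im=z["im"];d=z["d"]
cv2.imwrite("pics/w1k.png",cv2.resize(np.clip(im[170:250,200:320,::-1].astype(float)*1.8+20,0,255).astype(np.uint8),None,fx=6,fy=6,interpolation=cv2.INTER_CUBIC))
P=world(c,d);H=P[...,2]
print("hob z",np.median(H[235:245,200:225]),np.median(H[100:110,340:350]))
r=(H>.108)&(H<.125);r[:110]=0;r[290:]=0;r[:,:170]=0;r[:,345:]=0
k=(H>.140);k[:170]=0;k[250:]=0;k[:,:220]=0;k[:,:]&=(np.arange(512)<300)
print("knob",P[k].mean(0),P[k].min(0),P[k].max(0),k.sum())
t=k&(H>np.percentile(H[k],50)-.002);print("ztop",np.median(H[t]))
print(cv2.minAreaRect(P[k][:,:2].astype(np.float32)*1000))
t=k&(H>.162);print("top",cv2.minAreaRect(P[t][:,:2].astype(np.float32)*1000),np.median(H[t]))
# handles: points z .08-.1 beyond 0.112 from centre
ctr=P[k].mean(0)
rad=np.hypot(P[...,0]-ctr[0],P[...,1]-ctr[1])
hd=(H>.075)&(H<.105)&(rad>.112)&(rad<.15)
for sgn in(1,-1):
    q=hd&(sgn*(P[...,1]-ctr[1])>.08);print("handle",P[q].mean(0),q.sum(), P[q].min(0),P[q].max(0))
# lid dome
l=(H>.09)&(rad<.103)&(rad>.04);pp=P[l];(x,y),R=cv2.minEnclosingCircle(pp[:,:2].astype(np.float32));print("lid",x,y,R)
```

```text
hob z 0.11851948715666641 0.00030147548124847255
knob [0.49151406 0.20964753 0.17006092] [0.38052768 0.18260312 0.14004521] [0.51594459 0.23595742 0.45404589] 1436
ztop 0.16763508597268326
((448.2183837890625, 215.771240234375), (52.490997314453125, 134.6697540283203), 81.97404479980469)
top ((447.4720458984375, 210.61602783203125), (43.71139144897461, 134.63815307617188), 85.38699340820312) 0.1675885017200863
handle [0.5104714  0.33532443 0.09183273] 847 [0.46736703 0.30689262 0.08042222] [0.55179014 0.35245345 0.09675967]
handle [0.48326652 0.08304755 0.09196546] 839 [0.44427818 0.06530153 0.0831068 ] [0.5277077  0.10712685 0.09641703]
lid 0.49179694056510925 0.20965535938739777 0.10301543027162552
```

View pics/w1k.png

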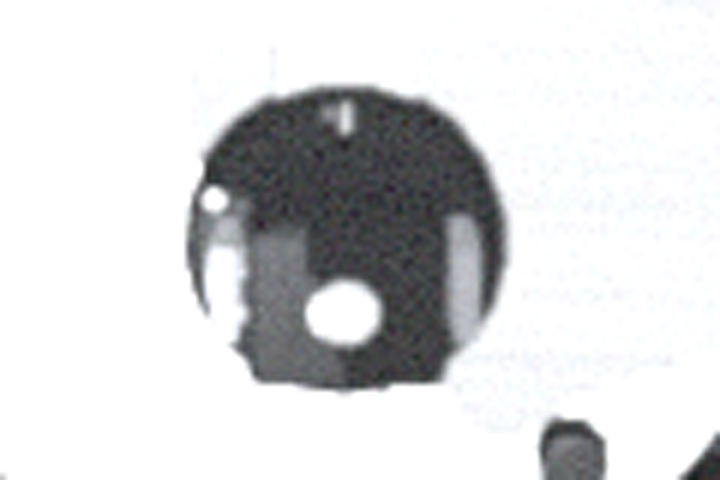

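The knob's grey tabs are left and right in the crop at (225,285) and (462,280), so they nearly line up with the fingers. Next, the exact centre.

Run:
```python
from h import *
z=np.load("pics/w1.npz");c={k:z[k] for k in("cx","cy","fovy","rvec","tvec")};im=z["im"];d=z["d"]
P=world(c,d);H=P[...,2]
v,u=np.mgrid[0:384,0:512]
k=(H>.14)&(H<.175)&(u>225)&(u<295)&(v>170)&(v<250)
t=k&(H>.160)
print("all",cv2.minAreaRect(P[k][:,:2].astype(np.float32)*1000));print("top",cv2.minAreaRect(P[t][:,:2].astype(np.float32)*1000),P[t].mean(0),np.median(H[t]),t.sum())
g=im.astype(int).mean(2)
for v0 in range(208,224,5):print(v0,[int(a) for a in g[v0,230:290]])
# dark silhouette of the top's near/far row edges
for px in [(200+225/6,170+285/6),(200+462/6,170+280/6)]:print("tab ray z.149+.011",ray(c,*px,.160))
print("glass",np.median(H[260:320,60:100]),np.median(H[95:120,345:365]),np.median(H[100:130,110:150]))
```

```text
all ((493.55023193359375, 209.57537841796875), (52.50992202758789, 42.61301803588867), 85.38699340820312)
top ((497.988037109375, 208.950439453125), (51.36130142211914, 33.86705780029297), 84.18964385986328) [0.49669284 0.2094392  0.16669442] 0.1674571807154193 1089
208 [168, 73, 45, 58, 62, 72, 92, 95, 90, 81, 63, 36, 28, 29, 31, 41, 39, 42, 40, 41, 46, 28, 21, 22, 24, 29, 28, 28, 32, 28, 20, 22, 22, 32, 27, 28, 28, 29, 24, 30, 31, 25, 18, 24, 53, 80, 87, 80, 78, 58, 34, 19, 22, 48, 89, 125, 129, 133, 127, 130]
213 [161, 68, 43, 53, 108, 175, 196, 193, 175, 122, 99, 59, 51, 55, 58, 57, 59, 57, 58, 54, 54, 31, 26, 27, 19, 30, 26, 24, 25, 20, 28, 28, 27, 22, 35, 29, 27, 20, 15, 28, 30, 29, 26, 26, 52, 84, 95, 98, 96, 84, 51, 27, 26, 43, 88, 125, 132, 131, 134, 135]
218 [237, 180, 84, 50, 119, 200, 200, 194, 172, 120, 74, 50, 52, 56, 58, 59, 58, 59, 53, 56, 57, 58, 70, 95, 117, 127, 133, 136, 130, 128, 117, 89, 53, 34, 29, 29, 30, 27, 20, 23, 32, 23, 28, 33, 54, 79, 93, 94, 94, 87, 48, 26, 60, 108, 127, 131, 132, 127, 129, 128]
223 [244, 246, 245, 227, 134, 130, 186, 190, 169, 127, 103, 65, 41, 53, 58, 50, 56, 54, 48, 51, 55, 118, 210, 236, 174, 133, 137, 132, 135, 136, 138, 136, 124, 67, 25, 27, 30, 24, 28, 25, 25, 24, 23, 33, 46, 79, 93, 96, 92, 86, 86, 117, 131, 130, 134, 132, 133, 134, 129, 134]
tab ray z.149+.011 [0.49434396 0.18658561 0.16      ]
tab ray z.149+.011 [0.49796845 0.23224902 0.16      ]
glass 0.37186640156595774 0.00025472807658579366 0.0002680226722615481
```

servo_tool(
  steps=[
    [0.025,-0.001,-0.01,0,0,0],
    [0.049,-0.002,-0.03,0,0,0],
    [0.049,-0.002,-0.06,0,0,0],
    [0.049,-0.002,-0.08,0,0,0],
    [0.049,-0.002,-0.08,0,0,0],
  ],
  fingers=0.07,
)

```text
clock: 2.02
tool_pos: [0.4958, 0.2094, 0.1904]
eef_rot: [-0.154, -3.135, 0.001]
force: [-0.0, 0.2, 1.2]
opening: 0.0703
grasp_force: 0.0
```

Run:
```python
from h import *
c,im,d=snap("wrist");s=bot.get_state();print(s["tool_pos"],s["eef_rot"],s["q"],s["force"])
P=world(c,d);H=P[...,2]
rad=np.hypot(P[...,0]-.497,P[...,1]-.209)
t=(H>.158)&(H<.175)&(rad<.034)
print(cv2.minAreaRect(P[t][:,:2].astype(np.float32)*1000),P[t].mean(0),np.median(H[t]),t.sum())
cv2.imwrite("pics/w2.png",im[:,:,::-1])
```

```text
[0.49656251 0.20934599 0.19167449] [-1.54350475e-01 -3.13735669e+00 -7.99751324e-05] [ 1.79087204e-01  3.61103147e-01  1.32740930e+00  1.50514813e-04
  1.45349867e+00 -1.29341080e+00] [ 0.42681447  0.13568258 -0.1264635 ]
((497.9766540527344, 209.2718963623047), (51.98184585571289, 33.571163177490234), 83.89710235595703) [0.49668478 0.20944838 0.16648163] 0.1675063158119241 2265
```

View pics/w2.png

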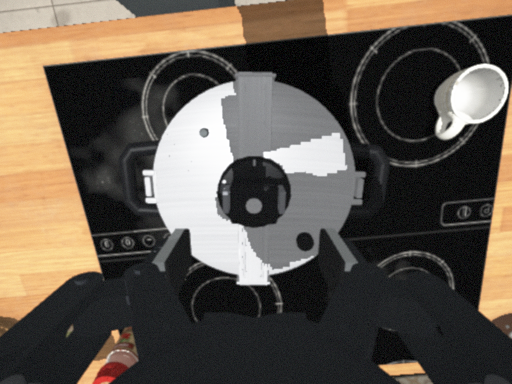

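The knob sits centred between the fingers at about (254,190), so I'm descending.

servo_tool(
  steps=[
    [0.001,0,-0.015,0,0,-0.004],
    [0.001,0,-0.03,0,0,-0.008],
    [0.001,0,-0.045,0,0,-0.008],
    [0.001,0,-0.051,0,0,-0.008],
    [0.001,0,-0.051,0,0,-0.008],
  ],
)

```text
clock: 2.7
tool_pos: [0.4981, 0.2084, 0.1404]
eef_rot: [-0.169, -3.137, 0.0]
force: [0.7, 0.6, 0.2]
opening: 0.0699
grasp_force: 0.0
```

servo_tool(
  steps=[
    [0,0,0,0,0,0],
    [0,0,0,0,0,0],
    [0,0,0,0,0,0],
    [0,0,0,0,0,0],
    [0,0,0,0,0,0],
  ],
  fingers=0.051,
)

```text
clock: 3.32
tool_pos: [0.4981, 0.2083, 0.1404]
eef_rot: [-0.169, -3.137, -0.0]
force: [-0.3, -0.2, -0.8]
opening: 0.051
grasp_force: 0.0
```

servo_tool(
  steps=[
    [0,0,0,0,0,0],
    [0,0,0,0,0,0],
    [0,0,0,0,0,0],
    [0,0,0,0,0,0],
    [0,0,0,0,0,0],
  ],
  fingers=0.046,
)

```text
clock: 3.95
tool_pos: [0.4981, 0.2083, 0.1404]
eef_rot: [0.169, 3.137, -0.0]
force: [-0.6, 0.1, 0.5]
opening: 0.046
grasp_force: 0.0
```

```bash
python3 -c "
from h import *
for i in range(3):
    s=bot.get_state();print(s['tool_pos'],s['force'],s['wrist_torque'],s['opening'],s['grasp_force'])"
```

```text
[0.49810686 0.20834671 0.14042449] [-0.56600674  0.12561758  0.53215836] [ 0.03195156 -0.0147013  -0.03445787] 0.04600728482103716 0.0
[0.49810686 0.20834671 0.14042449] [-0.56600674  0.12561758  0.53215836] [ 0.03195156 -0.0147013  -0.03445787] 0.04600728482103716 0.0
[0.49810686 0.20834671 0.14042449] [-0.56600674  0.12561758  0.53215836] [ 0.03195156 -0.0147013  -0.03445787] 0.04600728482103716 0.0
```

servo_tool(
  steps=[
    [0,0,0,0,0,0],
    [0,0,0,0,0,0],
    [0,0,0,0,0,0],
    [0,0,0,0,0,0],
    [0,0,0,0,0,0],
  ],
  fingers=0.0425,
)

```text
clock: 4.58
tool_pos: [0.4981, 0.2084, 0.1404]
eef_rot: [0.169, 3.137, -0.0]
force: [-0.1, -0.5, 0.4]
opening: 0.0424
grasp_force: 0.0
```

Run:
```python
from h import *
c,im,d=snap("wrist");s=bot.get_state();print(s["tool_pos"],s["force"],s['wrist_torque'],s['opening'],s['grasp_force'])
cv2.imwrite("pics/w3.png",cv2.resize(im[100:340,100:420,::-1],None,fx=2.4,fy=2.4,interpolation=cv2.INTER_CUBIC))
```

```text
[0.49810536 0.20833906 0.1404242 ] [-0.03657582  0.31761269 -0.65859505] [ 0.03841582 -0.01379921 -0.00511593] 0.04229714798863994 0.0
```

View pics/w3.png

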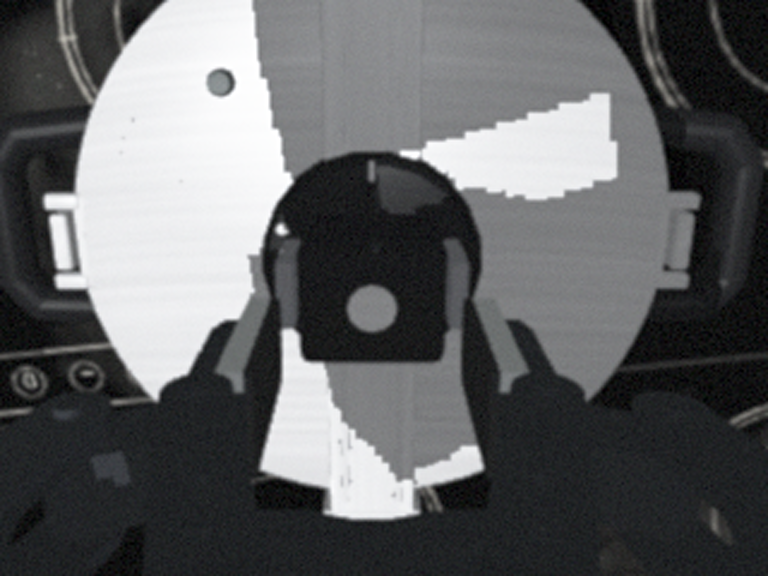

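The fingers' tips end near crop rows 295, to either side of the tabs (rows 240–330). They look too high, so I'll check their height.

Run:
```python
from h import *
c=bot.calibration("wrist");s=bot.get_state();print(s["clock"],s["tool_pos"])
R=cv2.Rodrigues(np.array(c["rvec"],float))[0];print("cam",-R.T@c["tvec"])
def px(p):
    q=R@np.array(p)+c["tvec"];f=K(c);u,v=q[0]/q[2]*f+c["cx"],q[1]/q[2]*f+c["cy"];return round((u-100)*2.4),round((v-100)*2.4)
print("knob top corners",[px((.498+a,.209+b,.167)) for a in(-.017,.017) for b in(-.02,.02)])
print("tab top out",[px((.498+a,.209+b,.160)) for a in(-.01,.01) for b in(-.026,.026)])
for zz in(.14,.146,.15,.16,.17,.18,.19):print(zz,[px((.498+a,.209+b,zz)) for a in(-.011,) for b in(-.0213,-.03,.0213,.03)])
```

```text
4.625 [0.49810536 0.20833906 0.1404242 ]
cam [0.43033797 0.21647803 0.32330062]
knob top corners [(285, 250), (442, 234), (303, 370), (452, 355)]
tab top out [(269, 269), (464, 248), (280, 336), (469, 318)]
0.14 [(295, 240), (266, 243), (438, 225), (468, 222)]
0.146 [(292, 247), (262, 250), (441, 231), (471, 228)]
0.15 [(291, 251), (260, 254), (442, 235), (473, 232)]
0.16 [(286, 263), (254, 267), (446, 247), (479, 243)]
0.17 [(281, 277), (247, 280), (450, 260), (485, 256)]
0.18 [(276, 292), (240, 296), (455, 274), (492, 270)]
0.19 [(270, 310), (231, 314), (461, 290), (501, 286)]
```

Run:
```python
from h import *
c,im,d=snap("wrist");P=world(c,d);H=P[...,2]
def at(a,b):
    u,v=round(a/2.4+100),round(b/2.4+100);print((a,b),P[v,u].round(4),im[v,u])
for p in[(268,300),(262,315),(255,340),(245,370),(276,330),(272,360),(270,420),(288,270),(288,310),(258,265),(480,305),(490,330),(500,360),(468,330),(475,400),(457,280),(457,320),(372,260),(465,250),(475,290)]:at(*p)
```

```text
(268, 300) [0.4857 0.1874 0.1877] [68 70 70]
(262, 315) [0.4854 0.1871 0.1959] [ 95 100 100]
(255, 340) [0.4854 0.1877 0.2082] [52 52 54]
(245, 370) [0.4855 0.1879 0.2193] [33 34 35]
(276, 330) [0.4927 0.1882 0.1892] [27 30 30]
(272, 360) [0.4953 0.188  0.1978] [25 24 23]
(270, 420) [0.5059 0.1868 0.2038] [70 71 72]
(288, 270) [0.4879 0.1882 0.1619] [87 88 94]
(288, 310) [0.4998 0.1864 0.161 ] [90 92 96]
(258, 265) [0.4989 0.1724 0.1236] [112 114 116]
(480, 305) [0.4903 0.234  0.1913] [110 114 112]
(490, 330) [0.4906 0.2339 0.2038] [110 113 113]
(500, 360) [0.4907 0.2336 0.2154] [109 113 111]
(468, 330) [0.4954 0.2308 0.1932] [25 24 24]
(475, 400) [0.5049 0.2298 0.2056] [26 29 30]
(457, 280) [0.4971 0.2323 0.1595] [84 85 88]
(457, 320) [0.5073 0.2313 0.1616] [87 88 92]
(372, 260) [0.4858 0.2107 0.1672] [25 23 26]
(465, 250) [0.4965 0.2381 0.1371] [31 29 31]
(475, 290) [0.516  0.2418 0.1231] [94 94 98]
```

The depth shows the finger ends actually at z≈0.186, above the knob and about 45 mm higher than the reported TCP. I'll open again and go down by that much, watching the force.

servo_tool(
  steps=[
    [0,0,0,0,0,0],
    [0,0,0,0,0,0],
    [0,0,0,0,0,0],
    [0,0.0005,-0.005,0,0,0],
    [0,0.0005,-0.01,0,0,0],
  ],
  fingers=0.068,
)

```text
clock: 5.3
tool_pos: [0.498, 0.2089, 0.1299]
eef_rot: [-0.169, -3.137, 0.0]
force: [0.4, 0.1, -0.1]
opening: 0.0677
grasp_force: 0.0
```

servo_tool(
  steps=[
    [0,0,-0.008,0,0,0],
    [0,0,-0.016,0,0,0],
    [0,0,-0.024,0,0,0],
    [0,0,-0.024,0,0,0],
    [0,0,-0.024,0,0,0],
  ],
)

```text
clock: 5.92
tool_pos: [0.4983, 0.2088, 0.1066]
eef_rot: [0.169, 3.137, 0.0]
force: [0.2, 0.4, 0.7]
opening: 0.0682
grasp_force: 0.0
```

Run:
```python
from h import *
c,im,d=snap("wrist");P=world(c,d);H=P[...,2];s=bot.get_state();print(s["tool_pos"],s["force"],s["opening"])
R=cv2.Rodrigues(np.array(c["rvec"],float))[0];print("cam",-R.T@c["tvec"])
x,y=P[...,0],P[...,1]
for n,m in(("L",(y<.18)&(y>.15)),("R",(y>.238)&(y<.268))):
    m=m&(abs(x-.498)<.016)&(H>.135)&(H<.2);q=P[m]
    if len(q):print(n,len(q),q.min(0),np.percentile(H[m],1),np.median(q[:,1]),q.max(0))
t=(H>.158)&(H<.170)&(np.hypot(x-.498,y-.209)<.032)
print(cv2.minAreaRect(P[t][:,:2].astype(np.float32)*1000))
cv2.imwrite("pics/w4.png",cv2.resize(im[100:340,100:420,::-1],None,fx=2.4,fy=2.4,interpolation=cv2.INTER_CUBIC))
```

```text
[0.4982863  0.20887178 0.10669369] [-0.77031964 -0.07598313 -0.36160539] 0.06816964264901058
cam [0.43042493 0.21699444 0.28943567]
L 2062 [0.4820088  0.15355547 0.13513993] 0.135616141388442 0.17498641693361572 [0.50664752 0.17991587 0.19999942]
R 2201 [0.48564823 0.23802737 0.1350293 ] 0.13558671532739142 0.2452134324573222 [0.51393577 0.26765942 0.19998121]
((498.14996337890625, 209.12745666503906), (52.1816291809082, 34.39020538330078), 84.66852569580078)
```

View pics/w4.png

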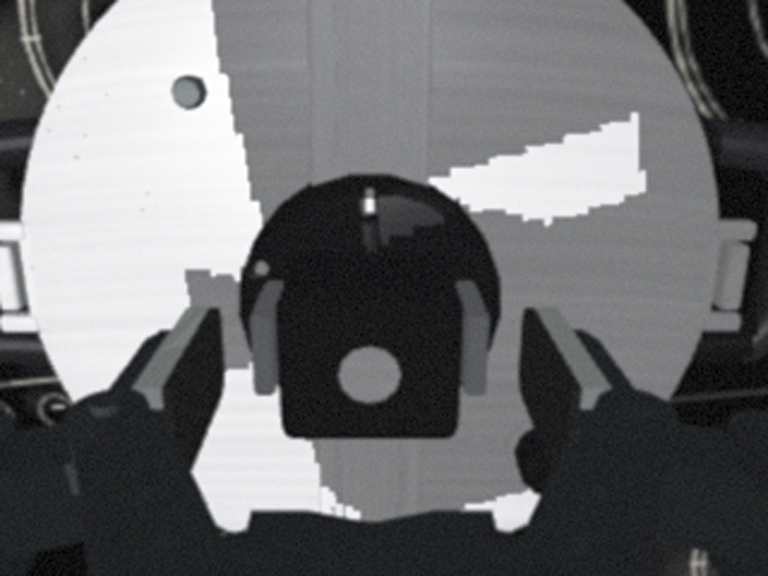

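The fingertips, at crop (212,312) and (535,315), straddle the tabs evenly: the tab midline and the finger midline are both near column 371.

Run:
```python
from h import *
c,im,d=snap("wrist");P=world(c,d)
for a,b in[(208,316),(212,330),(204,325),(218,330),(190,345),(534,320),(528,330),(545,335),(262,340),(478,340)]:
    print((a,b),P[round(b/2.4+100),round(a/2.4+100)].round(4))
```

```text
(208, 316) [0.4847 0.1765 0.1626]
(212, 330) [0.4882 0.1763 0.1622]
(204, 325) [0.4844 0.1766 0.1667]
(218, 330) [0.4907 0.1763 0.1571]
(190, 345) [0.4844 0.1762 0.1762]
(534, 320) [0.4917 0.2444 0.1647]
(528, 330) [0.4967 0.2442 0.16  ]
(545, 335) [0.4919 0.2449 0.1722]
(262, 340) [0.4927 0.1862 0.1599]
(478, 340) [0.4974 0.2331 0.1609]
```

servo_tool(
  steps=[
    [0,0,-0.005,0,0,0],
    [0,0,-0.011,0,0,0],
    [0,0,-0.011,0,0,0],
    [0,0,-0.011,0,0,0],
    [0,0,-0.011,0,0,0],
  ],
)

```text
clock: 6.65
tool_pos: [0.4982, 0.2089, 0.0956]
eef_rot: [0.169, 3.137, 0.0]
force: [-0.6, 0.3, -0.0]
opening: 0.0676
grasp_force: 0.0
```

servo_tool(
  steps=[
    [0,0,0,0,0,0],
    [0,0,0,0,0,0],
    [0,0,0,0,0,0],
    [0,0,0,0,0,0],
    [0,0,0,0,0,0],
  ],
  fingers=0.05,
)

```text
clock: 7.28
tool_pos: [0.4982, 0.2088, 0.0957]
eef_rot: [0.169, 3.137, -0.0]
force: [-1.6, -1.3, 4.5]
opening: 0.05
grasp_force: 4.4
```

servo_tool(
  steps=[
    [0,0,0,0,0,0],
    [0,0,0,0,0,0],
    [0,0,0,0,0,0],
    [0,0,0,0,0,0],
    [0,0,0,0,0,0],
  ],
  fingers=0.047,
)

```text
clock: 7.9
tool_pos: [0.4983, 0.2089, 0.096]
eef_rot: [0.169, 3.136, 0.0]
force: [-2.5, -0.9, 8.1]
opening: 0.047
grasp_force: 6.2
```

servo_tool(
  steps=[
    [0,0,0.001,0,0,0],
    [0,0,0.002,0,0,0],
    [0,0,0.002,0,0,0],
    [0,0,0.002,0,0,0],
    [0,0,0.002,0,0,0],
  ],
)

```text
clock: 8.52
tool_pos: [0.498, 0.2088, 0.0973]
eef_rot: [-0.169, -3.137, 0.0]
force: [0.2, 0.5, -5.1]
opening: 0.0472
grasp_force: 5.9
```

servo_tool(
  steps=[
    [0,0,0,0,0,0],
    [0,0,0,0,0,0],
    [0,0,0,0,0,0],
    [0,0,0,0,0,0],
    [0,0,0,0,0,0],
  ],
  fingers=0.042,
)

```text
clock: 9.15
tool_pos: [0.4981, 0.2088, 0.0974]
eef_rot: [0.169, 3.137, -0.0]
force: [0.7, -0.1, -4.3]
opening: 0.0421
grasp_force: 8.7
```

servo_tool(
  steps=[
    [0,0,0,0,0,0],
    [0,0,0,0,0,0],
    [0,0,0,0,0,0],
    [0,0,0,0,0,0],
    [0,0,0,0,0,0],
  ],
  fingers=0.0403,
)

```text
clock: 9.78
tool_pos: [0.4981, 0.2088, 0.0974]
eef_rot: [0.169, 3.137, -0.0]
force: [0.4, 0.2, -5.3]
opening: 0.0403
grasp_force: 9.6
```

servo_tool(
  steps=[
    [0,0,0,0,0,0],
    [0,0,-0.0005,0,0,0],
    [0,0,-0.0007,0,0,0],
    [0,0,-0.0007,0,0,0],
    [0,0,-0.0007,0,0,0],
  ],
  fingers=0.0394,
)

```text
clock: 10.4
tool_pos: [0.4982, 0.2089, 0.0972]
eef_rot: [0.169, 3.136, 0.0]
force: [-2.7, 0.2, 4.0]
opening: 0.0396
grasp_force: 14.8
```

```bash
python3 -c "
from h import *
s=bot.get_state();print(s)"
```

```text
{'clock': 10.4, 'q': array([ 1.77782185e-01,  4.51295438e-01,  1.47570778e+00, -5.01368315e-05,
        1.21401920e+00, -1.28529232e+00]), 'qvel': array([ 0.00053099, -0.00093265, -0.0004377 ,  0.00021545, -0.00038537,
        0.00021443]), 'tau': array([-2.28633257e-01, -4.31483531e+01, -2.01385438e+01,  5.88313770e-02,
       -7.21408110e-01, -5.65939074e-03]), 'tool_pos': array([0.49818871, 0.20888161, 0.09716124]), 'eef_rot': array([1.69069347e-01, 3.13647338e+00, 1.33782218e-04]), 'force': array([-2.73120879,  0.15122911,  4.01856418]), 'wrist_torque': array([-0.16948823,  0.42174488, -0.02022607]), 'grasp_force': 14.810114353895187, 'opening': 0.0395706459946101}
```

servo_tool(
  steps=[
    [0,0,0,0,0,0.02],
    [0,0,0,0,0,0.05],
    [0,0,0,0,0,0.1],
    [0,0,0,0,0,0.15],
    [0,0,0,0,0,0.15],
  ],
)

```text
clock: 11.02
tool_pos: [0.4982, 0.2089, 0.0971]
eef_rot: [-0.069, 3.14, 0.0]
force: [-3.4, -0.2, 6.7]
opening: 0.0395
grasp_force: 14.9
```

```bash
cat > st.py <<'E'
from h import *
from scipy.spatial.transform import Rotation as Ro
s=bot.get_state();y=Ro.from_rotvec(s["eef_rot"]).apply([0,1,0])
print("yaw",np.arctan2(-y[0],y[1]).round(4),"q6",s["q"][5].round(3),"tz",s["wrist_torque"].round(3),"F",s["force"].round(2),"g",s["grasp_force"],s["opening"],"p",s["tool_pos"].round(4),s["clock"])
E
python3 st.py
```

```text
yaw 0.0436 q6 -1.437 tz [-0.108  0.529  0.195] F [-3.4  -0.18  6.72] g 14.902190566062927 0.0395172498904462 p [0.4982 0.2089 0.0971] 11.025
```

servo_tool(
  steps=[
    [-0.0002,0,0.0004,0,0,0.05],
    [-0.0003,0,0.0006,0,0,0.12],
    [-0.0003,0,0.0006,0,0,0.2],
    [-0.0003,0,0.0006,0,0,0.27],
    [-0.0003,0,0.0006,0,0,0.3],
  ],
)

```text
clock: 11.65
tool_pos: [0.4982, 0.209, 0.0972]
eef_rot: [-0.536, 3.095, 0.0]
force: [0.7, 0.9, -0.8]
opening: 0.0395
grasp_force: 14.4
```

```bash
python3 st.py
```

```text
yaw 0.3433 q6 -1.736 tz [ 0.083 -0.091 -0.146] F [ 0.73  0.91 -0.78] g 14.415784925222397 0.0395430358765233 p [0.4982 0.209  0.0972] 11.65
```

servo_tool(
  steps=[
    [0,0,0,0,0,0.07],
    [0,0,0,0,0,0.15],
    [0,0,0,0,0,0.22],
    [0,0,0,0,0,0.3],
    [0,0,0,0,0,0.35],
  ],
)

```text
clock: 12.28
tool_pos: [0.4981, 0.209, 0.0972]
eef_rot: [-1.068, 2.954, 0.0]
force: [0.5, 1.9, -0.2]
opening: 0.0396
grasp_force: 14.4
```

```bash
python3 st.py
```

```text
yaw 0.6938 q6 -2.087 tz [ 0.164 -0.055 -0.193] F [ 0.47  1.93 -0.17] g 14.411800503730774 0.03955108112473335 p [0.4981 0.209  0.0972] 12.275
```

servo_tool(
  steps=[
    [0,-0.0002,0,0,0,0.03],
    [0,-0.0003,0,0,0,0.06],
    [0,-0.0003,0,0,0,0.08],
    [0,-0.0003,0,0,0,0.08],
    [0,-0.0003,0,0,0,0.08],
  ],
)

```text
clock: 12.9
tool_pos: [0.4979, 0.2085, 0.0973]
eef_rot: [-1.183, 2.91, -0.0]
force: [1.1, 0.8, -2.5]
opening: 0.0398
grasp_force: 14.2
```

```bash
python3 st.py
```

```text
yaw 0.7722 q6 -2.166 tz [ 0.2   -0.224  0.001] F [ 1.15  0.8  -2.48] g 14.178511798381805 0.039775035411931704 p [0.4979 0.2085 0.0973] 12.9
```

servo_tool(
  steps=[
    [0,0,0,0,0,0.01],
    [0,0,0,0,0,0.02],
    [0,0,0,0,0,0.03],
    [0,0,0,0,0,0.03],
    [0,0,0,0,0,0.03],
  ],
)

```text
clock: 13.52
tool_pos: [0.4978, 0.2085, 0.0973]
eef_rot: [1.227, -2.892, 0.0]
force: [2.3, 0.8, -3.4]
opening: 0.0398
grasp_force: 14.0
```

```bash
python3 st.py
```

```text
yaw 0.8022 q6 -2.196 tz [ 0.133 -0.277 -0.058] F [ 2.34  0.75 -3.37] g 14.03946340084076 0.03984516958671153 p [0.4978 0.2085 0.0973] 13.525
```

servo_tool(
  steps=[
    [0.0002,0,-0.0002,0,0,0],
    [0.0003,0,-0.0003,0,0,0.01],
    [0.0003,0,-0.0003,0,0,0.02],
    [0.0003,0,-0.0003,0,0,0.03],
    [0.0003,0,-0.0003,0,0,0.04],
  ],
)

```text
clock: 14.15
tool_pos: [0.4978, 0.2085, 0.0972]
eef_rot: [1.285, -2.866, -0.0]
force: [-4.1, -0.9, 2.7]
opening: 0.0395
grasp_force: 14.6
```

```bash
python3 st.py
```

```text
yaw 0.8429 q6 -2.236 tz [-0.044  0.642 -0.144] F [-4.11 -0.94  2.7 ] g 14.588421732187271 0.03945207785813215 p [0.4978 0.2085 0.0972] 14.15
```

servo_tool(
  steps=[
    [0,0,0,0,0,0.008],
    [0,0,0,0,0,0.016],
    [0,0,0,0,0,0.024],
    [0,0,0,0,0,0.032],
    [0,0,0,0,0,0.04],
  ],
)

```text
clock: 14.78
tool_pos: [0.4978, 0.2086, 0.0972]
eef_rot: [1.342, -2.84, -0.0]
force: [-4.2, -0.2, 4.0]
opening: 0.0397
grasp_force: 14.7
```

```bash
python3 st.py
```

```text
yaw 0.8828 q6 -2.276 tz [-0.062  0.89  -0.15 ] F [-4.23 -0.24  4.02] g 14.741170853376389 0.03974552348845263 p [0.4978 0.2086 0.0972] 14.775
```

servo_tool(
  steps=[
    [-0.0001,0,0.0001,0,0,0.008],
    [-0.0002,0,0.0002,0,0,0.016],
    [-0.0002,0,0.0002,0,0,0.024],
    [-0.0002,0,0.0002,0,0,0.032],
    [-0.0002,0,0.0002,0,0,0.04],
  ],
)

```text
clock: 15.4
tool_pos: [0.4978, 0.2085, 0.0972]
eef_rot: [1.398, -2.813, -0.0]
force: [-4.5, 0.2, 1.7]
opening: 0.0395
grasp_force: 14.6
```

```bash
python3 st.py
```

```text
yaw 0.9227 q6 -2.316 tz [ 0.011  0.722 -0.151] F [-4.54  0.21  1.69] g 14.576852023601532 0.039526899086333805 p [0.4978 0.2085 0.0972] 15.4
```

servo_tool(
  steps=[
    [0,0,0,0,0,0.008],
    [0,0,0,0,0,0.016],
    [0,0,0,0,0,0.024],
    [0,0,0,0,0,0.032],
    [0,0,0,0,0,0.04],
  ],
)

```text
clock: 16.02
tool_pos: [0.4979, 0.2086, 0.0972]
eef_rot: [-1.454, 2.785, -0.0]
force: [-3.3, 0.1, 1.6]
opening: 0.0397
grasp_force: 14.5
```

```bash
python3 st.py
```

```text
yaw 0.9627 q6 -2.356 tz [ 0.038  0.615 -0.163] F [-3.33  0.14  1.58] g 14.519751369953156 0.039709785524378954 p [0.4979 0.2086 0.0972] 16.025
```

servo_tool(
  steps=[
    [-0.0001,0,0,0,0,0.008],
    [-0.0001,0,0,0,0,0.016],
    [-0.0001,0,0,0,0,0.024],
    [-0.0001,0,0,0,0,0.032],
    [-0.0001,0,0,0,0,0.04],
  ],
)

```text
clock: 16.65
tool_pos: [0.4979, 0.2086, 0.0972]
eef_rot: [-1.51, 2.755, -0.0]
force: [-2.6, 0.1, -0.0]
opening: 0.0399
grasp_force: 14.4
```

```bash
python3 st.py
```

```text
yaw 1.0027 q6 -2.396 tz [ 0.023  0.275 -0.226] F [-2.63  0.1  -0.01] g 14.356686919927597 0.039935375700497204 p [0.4979 0.2086 0.0972] 16.65
```

servo_tool(
  steps=[
    [0,0,0,0,0,0.006],
    [0,0,0,0,0,0.012],
    [0,0,0,0,0,0.018],
    [0,0,0,0,0,0.024],
    [0,0,0,0,0,0.03],
  ],
)

```text
clock: 17.27
tool_pos: [0.4979, 0.2085, 0.0972]
eef_rot: [-1.551, 2.732, -0.0]
force: [-0.8, 0.3, -0.6]
opening: 0.0399
grasp_force: 14.3
```

```bash
python3 st.py
```

```text
yaw 1.0326 q6 -2.426 tz [ 0.12   0.081 -0.202] F [-0.82  0.34 -0.62] g 14.280076771974564 0.039884239812420653 p [0.4979 0.2085 0.0972] 17.275
```

servo_tool(
  steps=[
    [0,0,0,0,0,0.006],
    [0,0,0,0,0,0.012],
    [0,0,0,0,0,0.018],
    [0,0,0,0,0,0.024],
    [0,0,0,0,0,0.03],
  ],
)

```text
clock: 17.9
tool_pos: [0.4979, 0.2085, 0.0972]
eef_rot: [-1.592, 2.708, -0.0]
force: [-0.2, 0.4, -0.9]
opening: 0.0396
grasp_force: 14.2
```

```bash
python3 st.py
```

```text
yaw 1.0626 q6 -2.456 tz [ 0.139 -0.097 -0.208] F [-0.18  0.36 -0.92] g 14.228001683950424 0.03960015809826846 p [0.4979 0.2085 0.0972] 17.9
```

servo_tool(
  steps=[
    [0,0,0,0,0,0.006],
    [0,0,0,0,0,0.012],
    [0,0,0,0,0,0.018],
    [0,0,0,0,0,0.024],
    [0,0,0,0,0,0.03],
  ],
)

```text
clock: 18.52
tool_pos: [0.4979, 0.2085, 0.0972]
eef_rot: [-1.632, 2.684, -0.0]
force: [1.1, 0.6, -1.7]
opening: 0.0401
grasp_force: 14.3
```

```bash
python3 st.py
```

```text
yaw 1.0925 q6 -2.486 tz [ 0.094 -0.206 -0.315] F [ 1.08  0.63 -1.67] g 14.292728304862976 0.040084415999986155 p [0.4979 0.2085 0.0972] 18.525
```

servo_tool(
  steps=[
    [0,0,0,0,0,0.002],
    [0,0,0,0,0,0.004],
    [0,0,0,0,0,0.006],
    [0,0,0,0,0,0.006],
    [0,0,0,0,0,0.006],
  ],
)

```text
clock: 19.15
tool_pos: [0.4979, 0.2086, 0.0972]
eef_rot: [-1.64, 2.68, -0.0]
force: [2.2, 0.6, -2.0]
opening: 0.0396
grasp_force: 14.3
```

```bash
python3 st.py
```

```text
yaw 1.0982 q6 -2.492 tz [ 0.111 -0.321 -0.306] F [ 2.19  0.56 -2.  ] g 14.31207999587059 0.03960937234092513 p [0.4979 0.2086 0.0972] 19.15
```

servo_tool(
  steps=[
    [0,0,0,0,0,0],
    [0,0,0,0,0,0],
    [0,0,0,0,0,0],
    [0,0,0,0,0,0],
    [0,0,0,0,0,0],
  ],
  fingers=0.048,
)

```text
clock: 19.77
tool_pos: [0.4977, 0.2084, 0.0973]
eef_rot: [1.64, -2.679, 0.0]
force: [-1.2, -2.3, 1.5]
opening: 0.0479
grasp_force: 3.0
```

servo_tool(
  steps=[
    [0,0,0,0,0,0],
    [0,0,0,0,0,0],
    [0,0,0,0,0,0],
    [0,0,0,0,0,0],
    [0,0,0,0,0,0],
  ],
  fingers=0.064,
)

```text
clock: 20.4
tool_pos: [0.4978, 0.2085, 0.0972]
eef_rot: [1.64, -2.68, -0.0]
force: [0.4, 0.4, 0.2]
opening: 0.0637
grasp_force: 0.0
```

```bash
python3 st.py
python3 - <<'E'
from h import *
c,im,d=snap("wrist");P=world(c,d);H=P[...,2];x,y=P[...,0],P[...,1]
t=(H>.158)&(H<.172)&(np.hypot(x-.498,y-.209)<.029)
print(cv2.minAreaRect(P[t][:,:2].astype(np.float32)*1000))
cv2.imwrite("pics/w5.png",cv2.resize(im[100:340,100:420,::-1],None,fx=2.4,fy=2.4,interpolation=cv2.INTER_CUBIC))
E
```

```text
yaw 1.0982 q6 -2.492 tz [-0.021  0.045 -0.016] F [0.36 0.35 0.16] g 0.0 0.06374372756930301 p [0.4978 0.2085 0.0972] 20.4
((498.2668151855469, 208.64508056640625), (34.51993179321289, 52.16151809692383), 61.654991149902344)
```

View pics/w5.png

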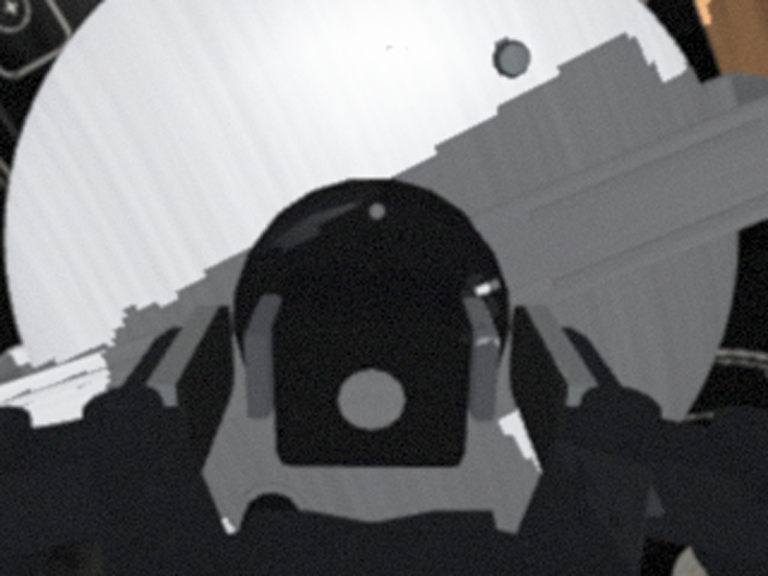

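The tabs have sprung out: they span 52 mm, at (262,355) and (483,355), and the knob is about 1.18 rad open. Re-pinching for the lift.

servo_tool(
  steps=[
    [0.0003,0,0,0,0,-0.01],
    [0.0003,0,0,0,0,-0.018],
    [0.0003,0,0,0,0,-0.018],
    [0.0003,0,0,0,0,-0.018],
    [0.0003,0,0,0,0,-0.018],
  ],
  fingers=0.046,
)

```text
clock: 21.08
tool_pos: [0.4984, 0.2085, 0.098]
eef_rot: [-1.615, 2.694, -0.001]
force: [-1.7, -0.7, 5.9]
opening: 0.0465
grasp_force: 6.0
```

servo_tool(
  steps=[
    [0,0,0,0,0,0],
    [0,0,0,0,0,0],
    [0,0,0,0,0,0],
    [0,0,0,0,0,0],
    [0,0,0,0,0,0],
  ],
  fingers=0.0392,
)

```text
clock: 21.7
tool_pos: [0.4981, 0.2087, 0.0987]
eef_rot: [-1.614, 2.694, -0.0]
force: [-4.8, -0.3, 11.9]
opening: 0.0395
grasp_force: 17.7
```

```bash
python3 st.py
```

```text
yaw 1.0799 q6 -2.473 tz [-0.06   0.813  0.019] F [-4.84 -0.33 11.88] g 17.689168453216553 0.039486201128807144 p [0.4981 0.2087 0.0987] 21.7
```

servo_tool(
  steps=[
    [-0.0002,0,0.0005,0,0,0],
    [-0.0003,0,0.001,0,0,0],
    [-0.0003,0,0.001,0,0,0],
    [-0.0003,0,0.001,0,0,0],
    [-0.0003,0,0.001,0,0,0],
  ],
  fingers=0.0388,
)

```text
clock: 22.32
tool_pos: [0.4981, 0.2087, 0.0988]
eef_rot: [-1.615, 2.694, -0.0]
force: [-0.6, 0.5, 7.3]
opening: 0.0395
grasp_force: 25.8
```

servo_tool(
  steps=[
    [0,0,0.001,0,0,0],
    [0,0,0.002,0,0,0],
    [0,0,0.003,0,0,0],
    [0,0,0.004,0,0,0],
    [0,0,0.005,0,0,0],
  ],
)

```text
clock: 22.95
tool_pos: [0.4977, 0.2085, 0.1031]
eef_rot: [1.615, -2.694, -0.0]
force: [1.7, -0.3, -5.8]
opening: 0.039
grasp_force: 25.2
```

```bash
python3 st.py
```

```text
yaw 1.0802 q6 -2.474 tz [ 0.028 -0.347 -0.144] F [ 1.72 -0.31 -5.8 ] g 25.23069441318512 0.03895413708080731 p [0.4977 0.2085 0.1031] 22.95
```

servo_tool(
  steps=[
    [0.0001,0,0.003,0,0,0],
    [0.0001,0,0.006,0,0,0],
    [0.0001,0,0.009,0,0,0],
    [0.0001,0,0.012,0,0,0],
    [0.0001,0,0.015,0,0,0],
  ],
)

```text
clock: 23.58
tool_pos: [0.4978, 0.2085, 0.1185]
eef_rot: [1.615, -2.694, -0.0]
force: [-0.9, -0.3, -4.9]
opening: 0.0394
grasp_force: 25.4
```

servo_tool(
  steps=[
    [0,0,0.008,0,0,0],
    [0,0,0.018,0,0,0],
    [0,0,0.03,0,0,0],
    [0,0,0.04,0,0,0],
    [0,0,0.045,0,0,0],
  ],
)

```text
clock: 24.2
tool_pos: [0.4981, 0.2086, 0.1641]
eef_rot: [-1.615, 2.694, -0.001]
force: [0.2, -0.5, -4.2]
opening: 0.0394
grasp_force: 25.4
```

```bash
python3 st.py
python3 - <<'E'
from h import *
c,im,d=snap("scene");cv2.imwrite("pics/s2.png",cv2.resize(im[130:330,180:400,::-1],None,fx=2.5,fy=2.5))
c,im,d=snap("top");np.savez("pics/top2.npz",im=im,d=d,**{k:np.array(c[k]) for k in c})
# mat by texture/colour: threshold relative to wood
hsv=cv2.cvtColor(im,cv2.COLOR_RGB2HSV)
P=world(c,d);H=P[...,2]
roi=(slice(210,285),slice(315,400))
g=im[...,0].astype(np.uint8)
m=np.zeros(g.shape,np.uint8);m[roi]=(g[roi]<215)
m=cv2.morphologyEx(m,cv2.MORPH_CLOSE,np.ones((5,5)));m=cv2.morphologyEx(m,cv2.MORPH_OPEN,np.ones((7,7)))
cn=max(cv2.findContours(m,0,1)[0],key=cv2.contourArea)
e=cv2.fitEllipse(cn);print(e,cv2.contourArea(cn),cv2.boundingRect(cn));print("mat",ray(c,*e[0],.006))
h=[ray(c,*p[0],.006)[:2] for p in cn];print(cv2.minEnclosingCircle(np.array(h,np.float32)))
E
```

```text
yaw 1.0802 q6 -2.474 tz [ 0.064  0.012 -0.036] F [ 0.22 -0.47 -4.19] g 25.38481056690216 0.03942542397688608 p [0.4981 0.2086 0.1641] 24.2
((355.7916259765625, 249.48193359375), (53.44857406616211, 55.97951889038086), 108.08544921875) 2346.5 (328, 223, 56, 54)
mat [ 0.42897846 -0.23890793  0.006     ]
((0.4307650923728943, -0.2401188611984253), 0.09295997023582458)
```

View pics/s2.png

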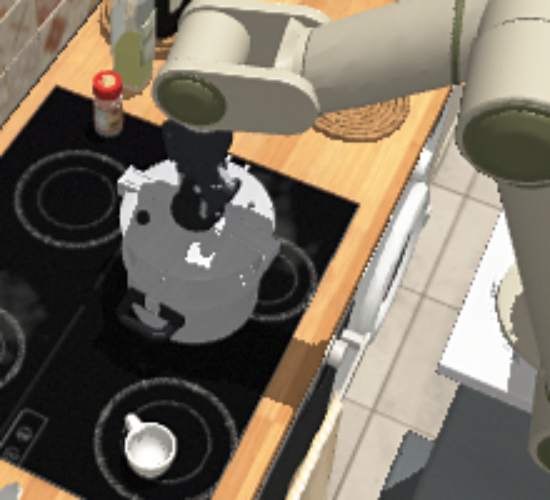

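The scene shows the lid held above the pot (lid edge around (200,180)), with jar and mug untouched. I'm carrying it to the mat at about (0.430, -0.240).

servo_tool(
  steps=[
    [-0.01,-0.01,0,0,0,-0.03],
    [-0.03,-0.03,0,0,0,-0.1],
    [-0.045,-0.06,0,0,0,-0.18],
    [-0.06,-0.095,0,0,0,-0.26],
    [-0.065,-0.13,0,0,0,-0.34],
  ],
)

```text
clock: 24.92
tool_pos: [0.431, 0.0774, 0.163]
eef_rot: [1.131, -2.93, -0.0]
force: [1.2, -0.7, -5.2]
opening: 0.0392
grasp_force: 25.5
```

servo_tool(
  steps=[
    [-0.002,-0.038,0,0,0,-0.08],
    [-0.003,-0.076,0,0,0,-0.16],
    [-0.003,-0.114,0,0,0,-0.25],
    [-0.003,-0.15,0,0,0,-0.34],
    [-0.003,-0.185,0,0,0,-0.42],
  ],
)

```text
clock: 25.55
tool_pos: [0.4287, -0.1076, 0.163]
eef_rot: [0.494, -3.102, -0.001]
force: [0.2, 0.8, -5.2]
opening: 0.0394
grasp_force: 25.6
```

servo_tool(
  steps=[
    [0,-0.035,0,0,0,-0.08],
    [0,-0.07,-0.01,0,0,-0.15],
    [0,-0.1,-0.02,0,0,-0.2],
    [0,-0.12,-0.03,0,0,-0.22],
    [0,-0.12,-0.03,0,0,-0.22],
  ],
)

```text
clock: 26.18
tool_pos: [0.4291, -0.2268, 0.1323]
eef_rot: [0.155, -3.136, -0.002]
force: [0.3, 0.6, -4.7]
opening: 0.0396
grasp_force: 25.5
```

```bash
python3 st.py
python3 - <<'E'
from h import *
c,im,d=snap("wrist");P=world(c,d);H=P[...,2];x,y=P[...,0],P[...,1];s=bot.get_state()
np.savez("pics/w6.npz",im=im,d=d,**{k:np.array(c[k]) for k in c})
cv2.imwrite("pics/w6.png",im[:,:,::-1])
E
```

```text
yaw 0.0986 q6 -2.4 tz [ 0.058 -0.02   0.018] F [ 0.25  0.58 -4.69] g 25.54385930299759 0.039567768585365495 p [ 0.4291 -0.2268  0.1323] 26.175
```

View pics/w6.png

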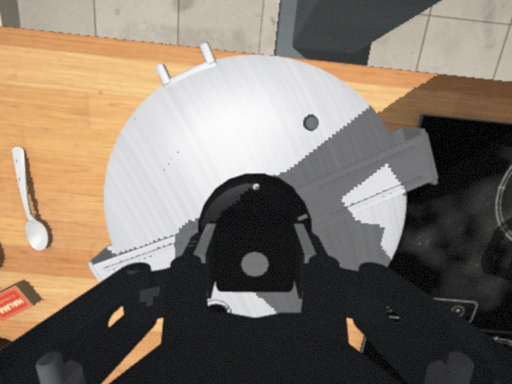

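The lid is held level, its knob at (255,262) in the picture, and it hides the mat. I'll check the mat centre against the first scene view.

Run:
```python
from h import *
for f,(r0,r1,c0,c1) in(("scene",(145,192,290,352)),("top",(212,285,318,396))):
    z=np.load(f"pics/{f}.npz");c={k:z[k] for k in("cx","cy","fovy","rvec","tvec")};im=z["im"]
    lab=cv2.cvtColor(im,cv2.COLOR_RGB2LAB)[r0:r1,c0:c1,0]
    t,m=cv2.threshold(cv2.GaussianBlur(lab,(3,3),0),0,1,cv2.THRESH_BINARY_INV+cv2.THRESH_OTSU)
    m=cv2.morphologyEx(cv2.morphologyEx(m,cv2.MORPH_CLOSE,np.ones((5,5))),cv2.MORPH_OPEN,np.ones((5,5)))
    cn=max(cv2.findContours(m,0,1)[0],key=cv2.contourArea)
    pts=cv2.convexHull(cn)[:,0]+[c0,r0]
    w=np.array([ray(c,u,v,.004)[:2] for u,v in pts])
    A=np.c_[2*w,np.ones(len(w))];s=np.linalg.lstsq(A,(w**2).sum(1),rcond=None)[0]
    print(f,t,s[:2],np.sqrt(s[2]+s[0]**2+s[1]**2),w.min(0),w.max(0),cv2.minEnclosingCircle(w.astype(np.float32)))
```

```text
scene 176.0 [ 0.43006298 -0.23736798] 0.09373433422558618 [ 0.33803845 -0.33420462] [ 0.5186072  -0.14065526] ((0.43219849467277527, -0.23742882907390594), 0.09705884754657745)
top 172.0 [ 0.43629075 -0.23986452] 0.09514752959014322 [ 0.33966956 -0.33197606] [ 0.53648226 -0.1482048 ] ((0.43784114718437195, -0.24121303856372833), 0.09911824017763138)
```

servo_tool(
  steps=[
    [0.001,-0.006,-0.015,0,0,0],
    [0.002,-0.012,-0.035,0,0,0],
    [0.002,-0.012,-0.06,0,0,0],
    [0.002,-0.012,-0.08,0,0,0],
    [0.002,-0.012,-0.085,0,0,0],
  ],
)

```text
clock: 26.85
tool_pos: [0.4314, -0.2375, 0.0469]
eef_rot: [0.159, -3.136, -0.003]
force: [0.1, 0.4, -4.8]
opening: 0.0392
grasp_force: 25.7
```

servo_tool(
  steps=[
    [0,0,-0.008,0,0,0],
    [0,0,-0.014,0,0,0],
    [0,0,-0.02,0,0,0],
    [0,0,-0.025,0,0,0],
    [0,0,-0.028,0,0,0],
  ],
)

```text
clock: 27.48
tool_pos: [0.4319, -0.2385, 0.02]
eef_rot: [0.157, -3.138, -0.0]
force: [1.0, 0.2, -4.1]
opening: 0.0395
grasp_force: 25.6
```

```bash
python3 st.py
```

```text
yaw 0.1001 q6 -2.416 tz [-0.037 -0.027 -0.02 ] F [ 1.04  0.19 -4.09] g 25.632218420505524 0.039475051385591015 p [ 0.4319 -0.2385  0.02  ] 27.475
```

Creep down to contact.

servo_tool(
  steps=[
    [0,0,-0.002,0,0,0],
    [0,0,-0.004,0,0,0],
    [0,0,-0.005,0,0,0],
    [0,0,-0.006,0,0,0],
    [0,0,-0.007,0,0,0],
  ],
)

```text
clock: 28.1
tool_pos: [0.432, -0.2385, 0.0132]
eef_rot: [-0.157, 3.138, -0.0]
force: [-1.0, 1.0, -4.7]
opening: 0.0392
grasp_force: 25.6
```

servo_tool(
  steps=[
    [0,0,-0.0005,0,0,0],
    [0,0,-0.001,0,0,0],
    [0,0,-0.0015,0,0,0],
    [0,0,-0.002,0,0,0],
    [0,0,-0.002,0,0,0],
  ],
)

```text
clock: 28.72
tool_pos: [0.4319, -0.2385, 0.0112]
eef_rot: [0.157, -3.138, -0.0]
force: [-0.1, -0.7, -4.9]
opening: 0.0395
grasp_force: 25.6
```

servo_tool(
  steps=[
    [0,0,-0.0004,0,0,0],
    [0,0,-0.0008,0,0,0],
    [0,0,-0.0012,0,0,0],
    [0,0,-0.0015,0,0,0],
    [0,0,-0.0015,0,0,0],
  ],
)

```text
clock: 29.35
tool_pos: [0.432, -0.2385, 0.0107]
eef_rot: [-0.157, 3.137, -0.001]
force: [-3.6, 2.6, 10.1]
opening: 0.0392
grasp_force: 26.6
```

servo_tool(
  steps=[
    [0,0,0.0003,0,0,0],
    [0,0,0.0006,0,0,0],
    [0,0,0.0007,0,0,0],
    [0,0,0.0007,0,0,0],
    [0,0,0.0007,0,0,0],
  ],
)

```text
clock: 29.98
tool_pos: [0.4319, -0.2385, 0.0107]
eef_rot: [-0.157, 3.138, -0.0]
force: [-3.2, 2.0, 5.9]
opening: 0.0395
grasp_force: 26.5
```

servo_tool(
  steps=[
    [0,0,0,0,0,0],
    [0,0,0,0,0,0],
    [0,0,0,0,0,0],
    [0,0,0,0,0,0],
    [0,0,0,0,0,0],
  ],
  fingers=0.048,
)

```text
clock: 30.6
tool_pos: [0.4318, -0.2384, 0.0102]
eef_rot: [0.157, -3.137, -0.001]
force: [-0.6, 0.6, -4.3]
opening: 0.048
grasp_force: 5.7
```

servo_tool(
  steps=[
    [0,0,0,0,0,0],
    [0,0,0,0,0,0],
    [0,0,0,0,0,0],
    [0,0,0,0,0,0],
    [0,0,0,0,0,0],
  ],
  fingers=0.066,
)

```text
clock: 31.22
tool_pos: [0.4319, -0.2385, 0.0105]
eef_rot: [-0.157, 3.138, -0.0]
force: [-1.0, -1.0, 0.5]
opening: 0.066
grasp_force: 0.0
```

servo_tool(
  steps=[
    [0,0,0.01,0,0,0],
    [0,0,0.03,0,0,0],
    [0,0,0.06,0,0,0],
    [0,0,0.09,0,0,0],
    [0,0,0.12,0,0,0],
  ],
)

```text
clock: 31.85
tool_pos: [0.4319, -0.2384, 0.1322]
eef_rot: [-0.157, 3.137, -0.001]
force: [0.1, -0.4, -0.6]
opening: 0.0663
grasp_force: 0.0
```

servo_tool(
  steps=[
    [-0.03,0,0.03,0,0,0],
    [-0.06,0.03,0.06,0,0,0],
    [-0.08,0.08,0.08,0,0,0],
    [-0.08,0.13,0.08,0,0,0],
    [-0.08,0.15,0.08,0,0,0],
  ],
)

```text
clock: 32.48
tool_pos: [0.3512, -0.0864, 0.2115]
eef_rot: [-0.16, 3.136, -0.001]
force: [0.5, 0.3, -0.7]
opening: 0.0663
grasp_force: 0.0
```

```bash
python3 st.py
python3 - <<'E'
from h import *
a=snap("top")[1];b=snap("scene")[1]
cv2.imwrite("pics/f.png",np.vstack([a[120:320,80:420],b[110:310,120:460]])[:,:,::-1])
E
```

```text
yaw 0.1017 q6 -2.245 tz [-0.009  0.003  0.027] F [ 0.54  0.25 -0.67] g 0.0 0.0662558106598814 p [ 0.3512 -0.0864  0.2115] 32.475
```

View pics/f.png

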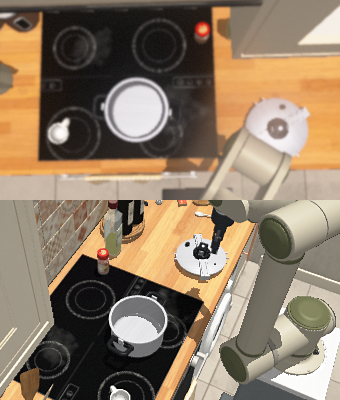

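The lid sits on the mat, at (277,128) in the top half of the picture. The pot stands open at (137,110), and the jar and mug are where they were.

```bash
python3 -c "
from cell import bot
print(bot.sign_off())"
```

```text
the job is handed in; nothing more can be done
None
```

The cooker is open with its knob at the open stop (about 1.18 rad), the tabs sprung out again, and the lid is resting right way up on the seagrass mat; the job was handed in at about 32.5 s.

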